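# Latch the sliding lid of a delivery chest

### The arm

A 7-joint arm with a two-finger parallel gripper is mounted at the origin on a cart in front of the work surface, level with it; the furniture and walls round the work are solid. World frame = base frame: x ahead of the robot, y to its left, z up, the work surface at z = 0. Lengths are in m, angles in rad, forces in N, time in s.
With the tool pointing down it reaches from about 0.425 to 0.875 m from the base axis. Payload 4.7 kg.
Tool frame: the origin (TCP) lies on the centre line of the jaws, within the pads' length; the fingertips stand ctrl.tcp_to_tips ahead of it and the grasp point (between the pads) lies 2 mm behind it (ctrl.tcp_to_tips is the distance from the TCP to the fingertips, in m); z points along the fingers, y is the line along which they close (so a half turn about z gives the same grasp; the last joint's range is limited). The gripper opens to 87 mm and grips with 3 to 60 N. Pads are 19 mm wide; open, the fingers measure 117 mm over their backs; the gripper's body (75 mm by 190 mm) begins 51 mm behind the grasp point.
Start: joints at [1.219, 0.321, -0.07, 1.45, 0.023, 1.371, -0.057], TCP at [0.232, -0.607, 0.24] pointing down, gripper open.
Joint ranges: [-2.86, 2.86], [-0.3, 2.09], [-1.38, 1.24], [0.06, 2.45], [-1.56, 4.7], [0.09, 2.05], [-2.69, 2.69]. Speed limits (rad/s): [2.57, 2.57, 3.14, 3.14, 3.14, 3.14, 3.14].

### API

Orientations are given as a rotation vector (axis times angle).
In Python, from bench import ctrl, optics, close_job gives the robot as it stands.
- The arm moves only by the shell command python3 -m inch 'ROWS' [OPENING] [FORCE]. ROWS is JSON, a list of rows, each a list of 2 entries, a list of its own where there are three numbers: the shift along the tool's x, y, z in mm, then the turn, a rotation vector about the tool's x, y, z in degrees. In form: [[[x, y, z], [ax, ay, az]], ...]. A call has exactly 10 rows; each row shifts and turns the commanded pose from where the row before left it, along the tool's axes as they then stand; what a row does not reach is not made up. A row lasts 1/10 s, in which the tool goes at most 50 mm and 8.59 degrees, less where a joint would pass 70% of its speed; a pose out of reach is approached as far as the arm can. A call is refused whole if a number of a shift passes 50 or a number of a turn 8.59, either way. A call with a gripper value outside its range is refused whole. OPENING is the closure, from 0 (fully open) to 1 (shut), set as the call begins (- or left out, the last holds). The fingers move at their own pace and stop on an object; FORCE is the grip in N (left out, the last holds). Time passes only in rows, so rows that do not move let the fingers close, or fill a call up. It gives the time, the measured TCP pose, the force and the opening at its end, in the units of the state.
- ctrl.get_state(): the state, without advancing time (a new reading comes with each control period).
- optics.get_image(name): name is "side" or "top"; returns a dict with "image" (400x640x3 uint8, red, green, blue), "fx", "fy", "cx", "cy" (pixels), "R" (3x3) and "t" (3): a world point X has camera coordinates R X + t. Camera axes: x right, y down, z forward; pixel columns grow to the right and rows downward; lengths in m; the calibration is good to about 2 mm. A picture is of the moment at which its call begins. There is no depth.
- close_job(): hands the job in, once; it reports no verdict.
The state is a dict: "time": time; "joint_positions": joint angles; "qd": joint speeds; "joint_torque": joint torques, N m; "position": TCP position; "tool_rot": TCP orientation; "ft_force": force on the tool from outside, world axes, zero at the start; "torque": the same for the moment, N m; "grip_width": opening from 0.0 (shut) to 1.0 (fully open).
Only numpy, scipy, OpenCV 4.12 (cv2) and the standard library are available. Lean on these libraries where they do the work, as an engineer would, in place of code of your own. Each camera call takes 0.05 s, during which the arm holds its last target. There are 200 camera calls.

### The job

Fasten the lid of the wooden delivery chest with its draw latch: let the steel hook fully down into the slot of the keeper plate on the lid so that its toe catches beneath the lip, feeling gently for the slot and never forcing the hook against the plate, then swing the brass lever right over past centre and flat onto the deck side, so that it stays clamped by itself and the lid is drawn tight onto its rubber seal. Do not press hard on the lever once it is home, leave the things around the chest where they are, and let go at the end.

Things in the scene. Friction and masses are not known exactly. Their poses are not given: they have to be found in the camera images.
- chest: wooden delivery chest fixed to the table, 150 mm deep (x), 280 mm long (y), top 100 mm above its underside; origin at the centre of its underside. x points away from its front, y along the draw line from the lever (deck half, -y) to the keeper (lid half, +y), z up. Two rails beside the lid rise 4 mm above its top.
- lid: light wooden sliding lid, 124 x 120 mm, top level with the chest top. Origin on its top face, at chest (0, 71.5, 100) mm while the seal is relaxed; axes as the chest's. It slides only along y; the rubber seal pushes it to +y like a spring of 2 N/mm. Clamping draws it 4 to 14 mm to -y. It carries the steel keeper plate.
- slot_range (a point): point fixed on the lid (its origin): where the keeper's slot has its middle on average. Keeper plate: 44 mm wide (x), 41 long (y), top face 15 mm above the lid; the slot in its middle is 22 mm wide (x), 13 long (y), open down to the lid. The keeper was set by hand along y: the slot's middle lies anywhere within -4.5 to +4.5 mm of this point; not reported, to be felt or seen.
- keeper_lip (a point): point fixed on the lid, 6.5 mm from slot_range towards the lever (-y), 11.5 mm above the lid: average place of the slot's lip face, against which the hook pulls (same unknown shift). The lip bar is 14 mm long (y) and undercut: it fills heights 8 to 15 mm above the lid; the hook's toe goes beneath it when the arm is pulled to -y.
- latch_lever: brass lever. Origin on its pivot, at chest (0, -35, 122) mm; z points along the lever to its free end, x as the chest's. Tilt 0 = upright; it closes by leaning to chest -y, up to its stop at 1.62 rad (level, 22 mm above the deck). Dead centre near 1.44 rad, then tension snaps it to the stop and holds it. Pivot friction 0.04 N m: stays where left when slack.
- lever_end (a point): centre of the lever's free end, 80 mm from the pivot. The handle plate is 28 mm wide (x) and 7 mm thick, from 25 to 81 mm from the pivot. Clamping takes up to about 5 N near this end.
- draw_arm: steel arm with a hook, hinged to the lever; origin on the hinge pin, 18 mm from the lever's pivot towards its free end, pin parallel to chest x. x as the chest's, y along the arm to the hook. Strap 12 mm wide, 5 thick, from the origin to (y 111, z -9) mm. Stiff pin (0.025 N m): stays at the angle it is left, and turns along with the lever unless its toe is caught.
- pull_tab (a point): point in the red pull tab on the hook end of the arm, at (y 108.5, z 10) mm of draw_arm, 10 mm below the tab's top. The tab is 12 mm wide (x), y 100.5 to 116.5, z -8 to 20 mm of draw_arm; pinch it across its 12 mm (along chest x) from above. It may turn about chest x between the fingers.
- hook_toe (a point): middle of the lower end of the hook's shank, at (y 110.5, z -29) mm of draw_arm. Shank: 12 mm wide (x), y 108 to 113; toe: z -29 to -25, y 104 to 113, pointing back to the lever. 0 to 3.5 mm above the lid when its toe is caught beneath the lip, 15 mm when it rests on the keeper plate; seated, draw_arm's z is within 0.2 rad of vertical.
- tumbler_4: pink glass tumbler, 69 mm across, 100 mm tall; origin under its centre. Bystander, leave alone
- matchbox_0: dark red matchbox, 36 x 54 x 14 mm; origin under its centre. Bystander, leave alone
- matchbox_1: dark green matchbox, 36 x 54 x 14 mm; origin under its centre. Bystander, leave alone
- soap_2: pale green bar of soap, 51 x 75 x 25 mm; origin under its centre. Bystander, leave alone
- pepper_mill: dark turned wooden pepper mill, 55 mm across, 162 mm tall; origin under its centre. Bystander, leave alone
- candle_0: candle in a sage green tin, 63 mm across, 43 mm tall; origin under its centre. Bystander, leave alone
- bell: brass hand bell, 62 mm across, 100 mm tall; origin under its centre. Bystander, leave alone

How it is judged:
By the outcome, as a careful person would: the job done as asked, in the order asked, and still so for the second after the job is handed in, with the robot touching nothing.
It also fails if it takes over 54 s, if anything falls off the work surface, if the arm or the gripper's body presses on something with over 40 N, if the wrist force passes 120 N, or if a joint passes its speed limit or range.

## Working session

There is one attempt and no reset: what is moved stays moved. The work goes in short steps, Python scripts to look and compute and a shell command to move; the robot and the scene stay as the last step left them, time stands still between calls to the robot, and variables do not carry over. Pictures are saved under pics/ and viewed, on a budget of 10 in all, crops included, one or two more only if the job needs it, and the job is handed in when it is done.

```bash
mkdir -p pics; ls; cat > h.py <<'E'
import numpy as np, cv2
from bench import ctrl, optics
from scipy.spatial.transform import Rotation as Ro
def snap(name,fn):
    d=optics.get_image(name); cv2.imwrite('pics/'+fn,d['image'][:,:,::-1]); return d
def proj(d,X):
    c=np.array(d['R'])@np.array(X).T+np.array(d['t'])[:,None] if np.ndim(X)>1 else np.array(d['R'])@np.array(X)+np.array(d['t'])
    return np.array([d['fx']*c[0]/c[2]+d['cx'], d['fy']*c[1]/c[2]+d['cy']]).T
def ray(d,u,v):
    R=np.array(d['R']); o=-R.T@np.array(d['t']); r=R.T@np.array([(u-d['cx'])/d['fx'],(v-d['cy'])/d['fy'],1]); return o,r/np.linalg.norm(r)
def plane(d,u,v,z):
    o,r=ray(d,u,v); return o+r*(z-o[2])/r[2]
def tri(d1,p1,d2,p2):
    o1,r1=ray(d1,*p1); o2,r2=ray(d2,*p2)
    s=np.linalg.lstsq(np.c_[r1,-r2],o2-o1,rcond=None)[0]
    a,b=o1+s[0]*r1,o2+s[1]*r2; return (a+b)/2,np.linalg.norm(a-b)
E
python3 - <<'E'
from h import *
for n in('top','side'):
    d=snap(n,n+'0.png'); print(n,d['fx'],d['cx'],d['cy'],np.round(-np.array(d['R']).T@np.array(d['t']),3),np.round(d['R'],3).tolist())
s=ctrl.get_state(); print({k:np.round(v,3) for k,v in s.items()},ctrl.tcp_to_tips)
E
```

```text
pics
top 434.4432254626362 322.8155372864311 203.21473185560586 [0.487 0.257 1.197] [[0.025, -1.0, -0.01], [-0.998, -0.025, -0.059], [0.059, 0.011, -0.998]]
side 365.21186728992444 315.74655847708163 202.60070598088342 [ 0.389 -0.668  0.541] [[0.986, -0.163, 0.026], [-0.035, -0.365, -0.93], [0.161, 0.917, -0.366]]
{'time': np.float64(0.1), 'joint_positions': array([ 1.219,  0.322, -0.07 ,  1.452,  0.023,  1.371, -0.057]), 'qd': array([-0.002, -0.002,  0.001, -0.003,  0.   ,  0.001, -0.002]), 'joint_torque': array([-0.0000e+00, -4.9257e+01, -4.0600e-01, -3.1340e+01, -6.4000e-02,
        3.9000e-02,  0.0000e+00]), 'position': array([ 0.232, -0.607,  0.239]), 'tool_rot': array([-3.088e+00, -5.710e-01,  1.000e-03]), 'ft_force': array([ 0.336,  0.042, -0.783]), 'torque': array([0.009, 0.013, 0.017]), 'grip_width': np.float64(0.997)} 0.017
```

View pics/top0.png

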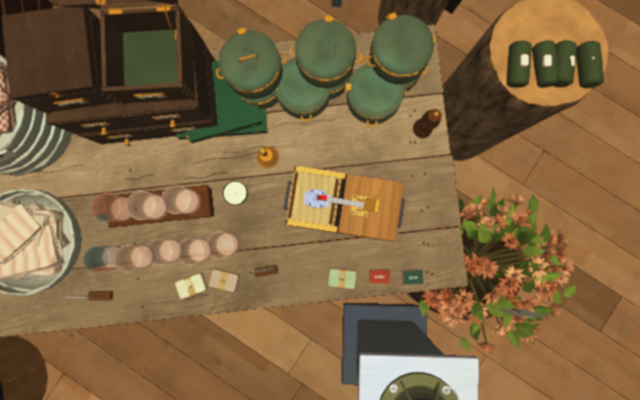

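View pics/side0.png

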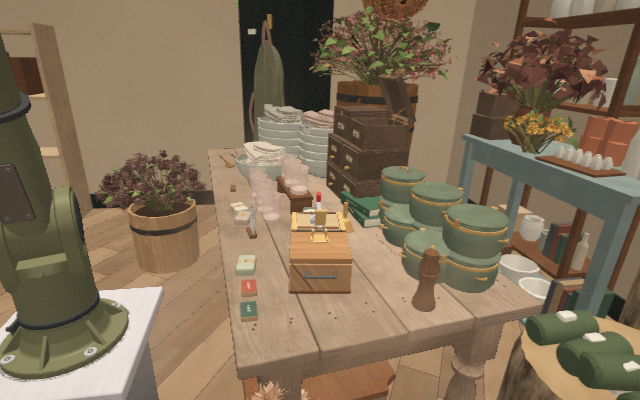

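The top view shows the chest at about (345,203), with the lid half to the left (+y) and the red tab at (322,198). The side view shows the chest at about (320,250) with the tab at (318,198). I need an enlarged crop of both.

```bash
python3 - <<'E'
import cv2,numpy as np
a=cv2.imread('pics/top0.png')[155:250,275:415]; b=cv2.imread('pics/side0.png')[180:300,275:365]
a=cv2.resize(a,None,fx=5,fy=5,interpolation=cv2.INTER_CUBIC)[:, :]
b=cv2.resize(b,None,fx=5,fy=5,interpolation=cv2.INTER_CUBIC)
a=cv2.resize(a,(420,285)) if 0 else a
cv2.imwrite('pics/c1.png',a); cv2.imwrite('pics/c2.png',b)
E
```

```text
(no output)
```

View pics/c1.png

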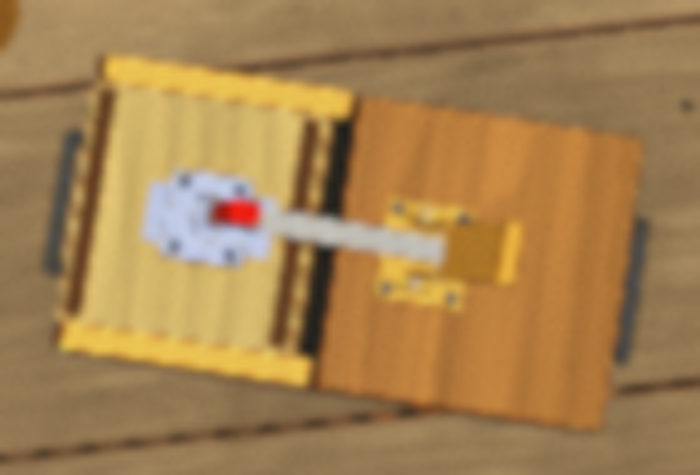

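View pics/c2.png

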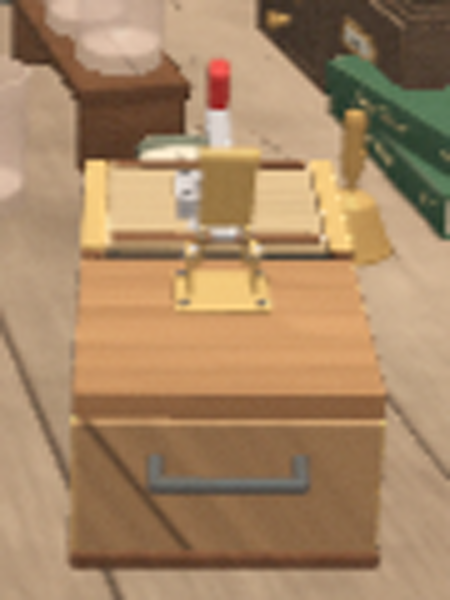

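The crops show the deck corners (crop px/5 plus offset) at top (403,183) and (395.6,241), and the rail corners at (296,166.4) and (287,224.6). The arm is raised with the red tab at (322.6,197.6), the lever leans a little towards −y, and the keeper is blue-grey.

```bash
cat > m.py <<'E'
from h import *
T=optics.get_image('top');S=optics.get_image('side')
c=lambda u,v:(275+u/5,155+v/5)
e=lambda u,v:(275+u/5,180+v/5)
P=[plane(T,*c(640,140),.1),plane(T,*c(603,430),.1),plane(T,*c(105,57),.104),plane(T,*c(60,348),.104)]
print(np.round(P,4)); L=lambda a,b:np.round(np.linalg.norm((P[a]-P[b])[:2]),4)
print('w',L(0,1),L(2,3),'len',L(0,2),L(1,3))
# side view near top corners of chest (z=.1)
print('side',np.round([plane(S,*e(70,395),.1),plane(S,*e(384,393),.1),plane(S,*e(72,565),0),plane(S,*e(380,565),0)],4))
ce=np.mean(P,0)[:2]; y=(P[2]+P[3]-P[0]-P[1])[:2]; th=np.arctan2(-y[0],y[1]); print('centre',ce,'yaw',np.degrees(th))
y=(P[0]+P[2]-P[1]-P[3])[:2];print('yaw2',np.degrees(np.arctan2(y[1],y[0])))
def mask(d,f):
    h=cv2.cvtColor(d['image'],cv2.COLOR_RGB2HSV); return f(h.astype(int))
red=lambda h:((h[...,0]<6)|(h[...,0]>174))&(h[...,1]>190)&(h[...,2]>140)
for n,d,(r0,r1,c0,c1) in(('T',T,(180,215,300,345)),('S',S,(180,215,300,340))):
    m=mask(d,red)[r0:r1,c0:c1]; v,u=np.nonzero(m); print(n,'red',len(u),u.mean()+c0,v.mean()+r0,u.min()+c0,u.max()+c0,v.min()+r0,v.max()+r0)
Rz=lambda X:np.r_[np.array([[np.cos(th),np.sin(th)],[-np.sin(th),np.cos(th)]])@(X[:2]-ce),X[2]]
for nm,a,b in(('tabtop',c(238,213),e(219,66)),('leverend',c(519,252),e(231,150)),('leverend2',c(500,252),e(231,150))):
    X,g=tri(T,a,S,b);print(nm,X,'gap',g,'chest',np.round(Rz(X),4))
for nm,a,z in(('kp L',c(147,220),.115),('kp R',c(272,232),.115)):
    print(nm,np.round(Rz(plane(T,*a,z)),4))
E
python3 m.py
```

```text
[[0.6085 0.0676 0.1   ]
 [0.4616 0.084  0.1   ]
 [0.6437 0.3395 0.104 ]
 [0.4958 0.3579 0.104 ]]
w 0.1477 0.149 len 0.2742 0.276
side [[0.4611 0.0834 0.1   ]
 [0.6096 0.0676 0.1   ]
 [0.4626 0.0895 0.    ]
 [0.6147 0.0702 0.    ]]
centre [0.55240213 0.21223946] yaw -7.244303676298772
yaw2 -6.730173657871059
T red 21 322.0 197.0 319 325 196 198
S red 3 318.0 198.0 318 318 196 200
tabtop [0.56063123 0.26883749 0.19444225] gap 0.002149743488219397 chest [0.001  0.0572 0.1944]
leverend [0.5448039  0.13929584 0.19851345] gap 0.0006068998196039294 chest [ 0.0017 -0.0733  0.1985]
leverend2 [0.54557689 0.14750449 0.19502864] gap 0.0022080943907129254 chest [ 0.0014 -0.0651  0.195 ]
kp L [-0.0048  0.1033  0.115 ]
kp R [-0.0013  0.0407  0.115 ]
```

The numbers fit each other. The chest centre is about (0.552, 0.212) with yaw about −7°, the lever tilt is about 0.43, and the arm is pitched about +19°. I'll start moving, turning the tool's closing axis to chest x on the way.

```bash
python3 -m inch '[[[35,0,-4],[0,0,-6.2]],[[35,0,-4],[0,0,-6.2]],[[35,0,-4],[0,0,-6.2]],[[35,0,-4],[0,0,-6.2]],[[35,0,-4],[0,0,-6.2]],[[35,0,-4],[0,0,-6.2]],[[35,0,-4],[0,0,-6.2]],[[35,0,-4],[0,0,-6.2]],[[35,0,-4],[0,0,-6.2]],[[35,0,-4],[0,0,-6.2]]]' 0.5
cat > g.py <<'E'
# usage: g.py x y z (chest mm, TCP goal) -> shift in tool axes, and turn to align
import sys
from h import *
C=np.array([.5524,.2122]); TH=np.radians(-7.0)
RC=Ro.from_euler('z',TH).as_matrix()
def w2c(X): return (RC.T@(np.array(X)-np.r_[C,0]))*1000
def c2w(p): return RC@np.array(p)/1000+np.r_[C,0]
def show(goal=None):
    s=ctrl.get_state(); R=Ro.from_rotvec(s['tool_rot']).as_matrix()
    print('t',round(float(s['time']),2),'tcp chest',np.round(w2c(s['position']),1),'F chest',np.round(RC.T@s['ft_force'],1),'grip',round(float(s['grip_width']),3))
    Rg=np.c_[RC[:,1],RC[:,0],[0,0,-1]]
    print('turn',np.round(np.degrees(Ro.from_matrix(R.T@Rg).as_rotvec()),1),'world',np.round(s['position'],3))
    if goal: print('shift',np.round(R.T@(c2w(goal)-s['position'])*1000,1))
if __name__=='__main__': show([float(a) for a in sys.argv[1:4]] if len(sys.argv)>3 else None)
E
python3 g.py 0 40 270
```

```text
time: 1.2
position: [0.4525, -0.3544, 0.2794]
tool_rot: [-2.348, -2.087, -0.0]
ft_force: [0.6, 0.1, -0.2]
grip_width: 0.502
t 1.2 tcp chest [ -30.1 -574.5  279.4] F chest [ 0.6  0.2 -0.2] grip 0.502
turn [-0.  -0.   0.2] world [ 0.452 -0.354  0.279]
shift [614.4  32.8   9.6]
```

```bash
python3 -m inch '[[[49,3,1],[0,0,0]],[[49,3,1],[0,0,0]],[[49,3,1],[0,0,0]],[[49,3,1],[0,0,0]],[[49,3,1],[0,0,0]],[[49,3,1],[0,0,0]],[[49,3,1],[0,0,0]],[[49,3,1],[0,0,0]],[[49,3,1],[0,0,0]],[[49,3,1],[0,0,0]]]' 0.45 | tail -1
python3 g.py 1 54 230
python3 - <<'E'
from h import *
T=snap('top','top1.png');S=snap('side','side1.png')
a=cv2.resize(T['image'][155:235,280:400],None,fx=5,fy=5,interpolation=cv2.INTER_CUBIC)
b=cv2.resize(S['image'][170:260,285:365],None,fx=5,fy=5,interpolation=cv2.INTER_CUBIC)
cv2.imwrite('pics/c3.png',np.hstack([a[:400,:400],b[:400]])[...,::-1])
E
```

```text
grip_width: 0.546
t 2.2 tcp chest [ -0.5 -84.6 269.7] F chest [ 1.6 -0.1 -0.3] grip 0.546
turn [ 0.   0.  -0.1] world [0.542 0.128 0.27 ]
shift [138.6   1.2  39.6]
```

View pics/c3.png

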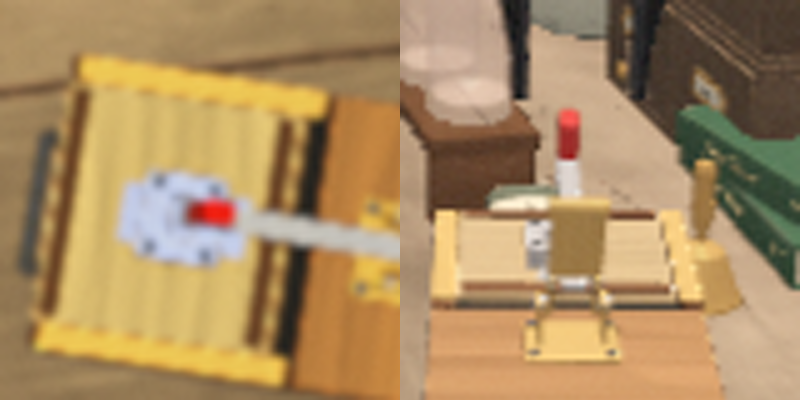

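The top view shows the red tab at about (322.6,197.4), with part of the dark slot visible just left of it at about (316.6,197.4). The keeper outline and its screws are centred near column 316. In the side view the open fingers straddle the tab line.

```bash
python3 - <<'E'
from g import *
T=optics.get_image('top')
c=lambda u,v:(280+u/5,155+v/5)
for n,p,z in(('tab mid',(213,212),.193),('tab R',(236,213),.19),('tab L',(190,211),.195),('screws',(181,217),.103),('kpL',(119,215),.103),('kpR',(247,228),.103),('kpLt',(119,215),.115),('kpRt',(247,228),.115),('slot',(183,212),.115)):
    print(n,np.round(w2c(plane(T,*c(*p),z)),1))
E
```

```text
tab mid [  0.8  57.4 193. ]
tab R [  2.1  46.8 190. ]
tab L [ -0.5  67.9 195. ]
screws [  2.2  74.8 103. ]
kpL [ -1.3 106.  103. ]
kpR [  1.6  41.1 103. ]
kpLt [ -2.1 105.2 115. ]
kpRt [  0.8  41.  115. ]
slot [  4.1  73.8 115. ]
```

```bash
python3 -m inch '[[[36,0.3,0],[0,0,0]],[[36,0.3,0],[0,0,0]],[[36,0.3,0],[0,0,0]],[[36,0.3,0],[0,0,0]],[[0,0,17],[0,0,0]],[[0,0,17],[0,0,0]],[[0,0,17],[0,0,0]],[[0,0,17],[0,0,0]],[[0,0,17],[0,0,0]],[[0,0,0],[0,0,0]]]' 0.45 | tail -1
python3 g.py 0.7 59 184
python3 - <<'E'
from h import *
T=snap('top','top2.png');S=snap('side','side2.png')
b=cv2.resize(S['image'][160:240,275:365],None,fx=6,fy=6,interpolation=cv2.INTER_CUBIC)
cv2.imwrite('pics/c4.png',b[...,::-1])
E
```

```text
grip_width: 0.551
t 3.35 tcp chest [  0.2  55.7 181.5] F chest [ 0.2 -1.5  0.5] grip 0.551
turn [-0.2  0.2 -0.1] world [0.559 0.267 0.181]
shift [ 3.3  0.5 -2.5]
```

View pics/c4.png

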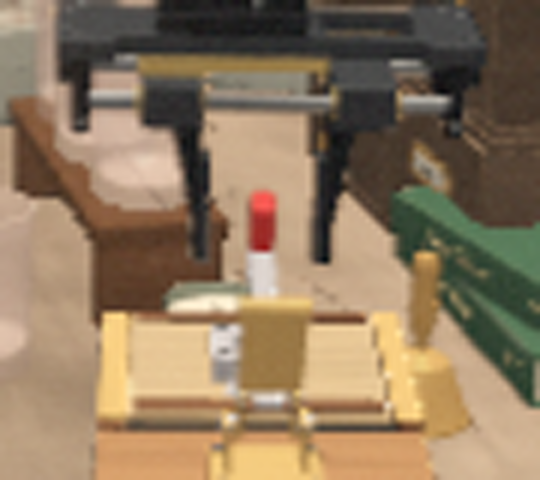

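The tab at crop column 262 sits midway between the fingers at 200 and 322, and the tips are just below the red. I'll close on it.

```bash
python3 -m inch '[[[3,0.3,-1],[0,0,0]],[[0,0,0],[0,0,0]],[[0,0,0],[0,0,0]],[[0,0,0],[0,0,0]],[[0,0,0],[0,0,0]],[[0,0,0],[0,0,0]],[[0,0,0],[0,0,0]],[[0,0,0],[0,0,0]],[[0,0,0],[0,0,0]],[[0,0,0],[0,0,0]]]' 1 12 | tail -1
python3 g.py
```

```text
grip_width: 0.137
t 4.45 tcp chest [  1.4  60.7 185.5] F chest [-0.1 -0.2  0.4] grip 0.137
turn [ 0.  0. -0.] world [0.561 0.272 0.186]
```

The tab is gripped at 11.9 mm. I'll lower the arm on its linkage until the toe is about 3 mm above the plate, over the expected slot.

```bash
python3 -m inch '[[[3,-0.5,3],[0,0,0]],[[2.5,0,3],[0,0,0]],[[2.5,0,3],[0,0,0]],[[2,0,3],[0,0,0]],[[1,0,3],[0,0,0]],[[1,0,3],[0,0,0]],[[1,0,3],[0,0,0]],[[1,0,3],[0,0,0]],[[1,0,3],[0,0,0]],[[0,0,0],[0,0,0]]]' | tail -1
python3 g.py
python3 - <<'E'
from h import *
T=snap('top','top3.png');S=snap('side','side3.png')
a=cv2.resize(T['image'][160:230,285:405],None,fx=5,fy=5,interpolation=cv2.INTER_CUBIC)
b=cv2.resize(S['image'][165:250,285:360],None,fx=6,fy=6,interpolation=cv2.INTER_CUBIC)
H=350;a=a[:350,:400];b=b[100:450,:400]
cv2.imwrite('pics/c5.png',np.hstack([a,b])[...,::-1])
E
```

```text
grip_width: 0.133
t 5.45 tcp chest [  1.   76.2 158.3] F chest [ 2.8 -2.5 -0.5] grip 0.133
turn [ 0. -0. -0.] world [0.563 0.288 0.158]
```

View pics/c5.png

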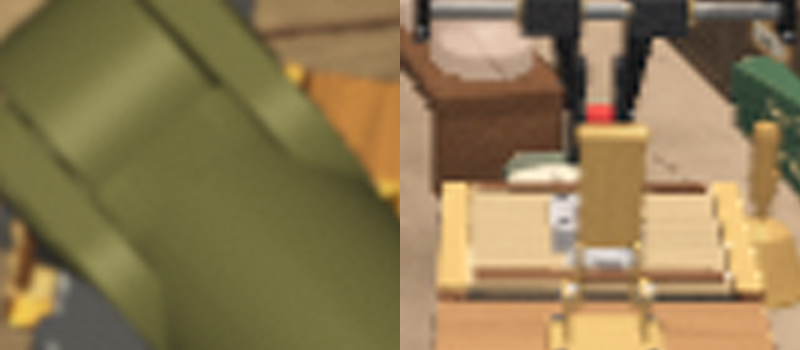

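The side view shows the lever now near upright, its end at about (320,202.5), with the tab held behind it. I'll work the tilt out from that.

```bash
cat > lev.py <<'E'
from g import *
from scipy.optimize import brentq
S=optics.get_image('side')
def tilt(v,u=320.5):
    o,r=ray(S,u,v); a=w2c(o); b=RC.T@r; s=-a[0]/b[0] if 0 else None
    f=lambda t:proj(S,c2w([0,-35-81*np.sin(t)+3.5*np.cos(t)*k,122+81*np.cos(t)+3.5*np.sin(t)*k]))[1]-v
    out=[]
    for k in(1,):
        out.append([round(x,3) for x in np.linspace(-.6,1.2,200) if 0] )
    ts=np.linspace(-.6,1.2,181); vals=[f(t) for t in ts]; return ts,vals
E
python3 - <<'E'
from g import *
S=optics.get_image('side')
for t in np.arange(-.4,.71,.1):
    r=[proj(S,c2w([0,-35-81*np.sin(t)+k*3.5*np.cos(t),122+81*np.cos(t)+k*3.5*np.sin(t)]))[1] for k in(1,-1)]
    lo=proj(S,c2w([0,-35-25*np.sin(t),122+25*np.cos(t)]))[1]
    print(round(t,1),np.round(r,1),round(lo,1))
# edge rows of the lever in the picture, column 320..322
im=S['image'][195:230,316:326].mean(1).astype(int); print([(195+i,*x) for i,x in enumerate(im)][:35:1])
E
```

```text
-0.4 [200.4 200.3] 221.8
-0.3 [200.4 200.5] 221.9
-0.2 [200.6 201.1] 222.0
-0.1 [201.1 201.9] 222.3
-0.0 [202. 203.] 222.7
0.1 [203.2 204.5] 223.1
0.2 [204.7 206.3] 223.7
0.3 [206.5 208.3] 224.3
0.4 [208.6 210.7] 225.0
0.5 [211.  213.3] 225.7
0.6 [213.6 216.1] 226.5
0.7 [216.5 219.1] 227.4
[(195, np.int64(114), np.int64(99), np.int64(83)), (196, np.int64(121), np.int64(105), np.int64(88)), (197, np.int64(126), np.int64(108), np.int64(89)), (198, np.int64(134), np.int64(116), np.int64(96)), (199, np.int64(154), np.int64(86), np.int64(75)), (200, np.int64(162), np.int64(83), np.int64(73)), (201, np.int64(145), np.int64(74), np.int64(65)), (202, np.int64(192), np.int64(137), np.int64(89)), (203, np.int64(239), np.int64(204), np.int64(130)), (204, np.int64(204), np.int64(165), np.int64(100)), (205, np.int64(162), np.int64(126), np.int64(72)), (206, np.int64(160), np.int64(123), np.int64(72)), (207, np.int64(161), np.int64(126), np.int64(74)), (208, np.int64(160), np.int64(126), np.int64(73)), (209, np.int64(160), np.int64(125), np.int64(73)), (210, np.int64(160), np.int64(125), np.int64(
[... 279 characters left out ...]
), np.int64(129), np.int64(78)), (217, np.int64(165), np.int64(130), np.int64(77)), (218, np.int64(161), np.int64(126), np.int64(74)), (219, np.int64(164), np.int64(129), np.int64(78)), (220, np.int64(162), np.int64(128), np.int64(76)), (221, np.int64(163), np.int64(128), np.int64(77)), (222, np.int64(171), np.int64(137), np.int64(82)), (223, np.int64(203), np.int64(188), np.int64(173)), (224, np.int64(209), np.int64(196), np.int64(182)), (225, np.int64(172), np.int64(159), np.int64(146)), (226, np.int64(159), np.int64(128), np.int64(101)), (227, np.int64(149), np.int64(104), np.int64(71)), (228, np.int64(142), np.int64(108), np.int64(72)), (229, np.int64(184), np.int64(153), np.int64(110))]
```

```bash
python3 -m inch '[[[0.2,0,0.5],[0,0,0]],[[0.2,0,0.5],[0,0,0]],[[0.2,0,0.5],[0,0,0]],[[0.2,0,0.5],[0,0,0]],[[0.2,0,0.5],[0,0,0]],[[0.2,0,0.5],[0,0,0]],[[0,0,0],[0,0,0]],[[0,0,0],[0,0,0]],[[0,0,0],[0,0,0]],[[0,0,0],[0,0,0]]]' | tail -3
python3 g.py
```

```text
tool_rot: [2.354, 2.081, 0.0]
ft_force: [3.3, -3.1, 1.5]
grip_width: 0.136
t 6.6 tcp chest [  0.9  77.1 155.5] F chest [ 3.6 -2.7  1.5] grip 0.136
turn [ 0. -0. -0.] world [0.563 0.289 0.156]
```

```bash
python3 -m inch '[[[0,0.4,0],[0,0,0]],[[0,0,0],[0,0,0]],[[0.2,0,0.5],[0,0,0]],[[0.2,0,0.5],[0,0,0]],[[0,0,0],[0,0,0]],[[0,0,0],[0,0,0]],[[0,0,0],[0,0,0]],[[0,0,0],[0,0,0]],[[0,0,0],[0,0,0]],[[0,0,0],[0,0,0]]]' | tail -1
python3 g.py
```

```text
grip_width: 0.139
t 7.6 tcp chest [  1.2  77.4 154.4] F chest [ 1.5 -1.9  0.9] grip 0.139
turn [-0.  0. -0.] world [0.563 0.289 0.154]
```

```bash
python3 -m inch '[[[0.2,0.1,0.5],[0,0,0]],[[0.2,0.1,0.5],[0,0,0]],[[0.2,0,0.5],[0,0,0]],[[0.2,0,0.5],[0,0,0]],[[0,0,0],[0,0,0]],[[0,0,0],[0,0,0]],[[0,0,0],[0,0,0]],[[0,0,0],[0,0,0]],[[0,0,0],[0,0,0]],[[0,0,0],[0,0,0]]]' | tail -1
python3 g.py
```

```text
grip_width: 0.134
t 8.6 tcp chest [  1.4  78.  152.4] F chest [ 0.2 -3.  -0.3] grip 0.134
turn [-0.  0. -0.] world [0.563 0.289 0.152]
```

```bash
python3 -m inch '[[[0.2,0,0.5],[0,0,0]],[[0.2,0,0.5],[0,0,0]],[[0.2,0,0.5],[0,0,0]],[[0.1,0,0.5],[0,0,0]],[[0,0,0],[0,0,0]],[[0,0,0],[0,0,0]],[[0,0,0],[0,0,0]],[[0,0,0],[0,0,0]],[[0,0,0],[0,0,0]],[[0,0,0],[0,0,0]]]' | tail -1
python3 g.py
```

```text
grip_width: 0.133
t 9.6 tcp chest [  1.4  78.9 150.5] F chest [ 0.6 -3.5  0.6] grip 0.133
turn [-0.  0. -0.] world [0.563 0.29  0.15 ]
```

```bash
python3 -m inch '[[[0.2,0,0.5],[0,0,0]],[[0.2,0,0.5],[0,0,0]],[[0.2,0,0.5],[0,0,0]],[[0.2,0,0.5],[0,0,0]],[[0.1,0,0.5],[0,0,0]],[[0.1,0,0.5],[0,0,0]],[[0,0,0],[0,0,0]],[[0,0,0],[0,0,0]],[[0,0,0],[0,0,0]],[[0,0,0],[0,0,0]]]' | tail -1
python3 g.py
```

```text
grip_width: 0.135
t 10.6 tcp chest [  1.4  80.  147.5] F chest [ 1.4 -3.2 -1.1] grip 0.135
turn [ 0. -0. -0.] world [0.564 0.291 0.148]
```

```bash
python3 -m inch '[[[0.2,0,0.5],[0,0,0]],[[0.2,0,0.5],[0,0,0]],[[0.2,0,0.5],[0,0,0]],[[0.2,0,0.5],[0,0,0]],[[0.1,0,0.5],[0,0,0]],[[0.1,0,0.5],[0,0,0]],[[0,0,0],[0,0,0]],[[0,0,0],[0,0,0]],[[0,0,0],[0,0,0]],[[0,0,0],[0,0,0]]]' | tail -1
python3 g.py
```

```text
grip_width: 0.134
t 11.6 tcp chest [  1.4  80.9 144.5] F chest [ 0.7 -3.  -0.3] grip 0.134
turn [-0.  0. -0.] world [0.564 0.292 0.145]
```

```bash
python3 -m inch '[[[0.2,0,0.5],[0,0,0]],[[0.2,0,0.5],[0,0,0]],[[0.2,0,0.5],[0,0,0]],[[0.1,0,0.5],[0,0,0]],[[0,0,0],[0,0,0]],[[0,0,0],[0,0,0]],[[0,0,0],[0,0,0]],[[0,0,0],[0,0,0]],[[0,0,0],[0,0,0]],[[0,0,0],[0,0,0]]]' | tail -1
python3 g.py
python3 - <<'E'
from h import *
S=snap('side','side4.png')
im=S['image'][190:230,316:326].mean(1).astype(int); print([(190+i,*map(int,x)) for i,x in enumerate(im)][4:18])
E
```

```text
grip_width: 0.132
t 12.6 tcp chest [  1.5  81.6 142.5] F chest [ 0.9 -2.4  0.1] grip 0.132
turn [ 0. -0. -0.] world [0.564 0.293 0.143]
[(194, 130, 111, 92), (195, 113, 98, 83), (196, 109, 96, 82), (197, 111, 97, 81), (198, 113, 98, 82), (199, 112, 97, 80), (200, 237, 204, 130), (201, 212, 172, 104), (202, 169, 132, 77), (203, 167, 131, 77), (204, 167, 131, 78), (205, 168, 132, 78), (206, 166, 129, 76), (207, 167, 131, 77)]
```

```bash
python3 -m inch '[[[0.1,0,0.4],[0,0,0]],[[0.1,0,0.4],[0,0,0]],[[0.1,0,0.4],[0,0,0]],[[0,0,0],[0,0,0]],[[0,0,0],[0,0,0]],[[0,0,0],[0,0,0]],[[0,0,0],[0,0,0]],[[0,0,0],[0,0,0]],[[0,0,0],[0,0,0]],[[0,0,0],[0,0,0]]]' | tail -1
python3 g.py
```

```text
grip_width: 0.136
t 13.65 tcp chest [  1.4  81.9 141.3] F chest [ 0.4 -3.3  0.8] grip 0.136
turn [-0.  0. -0.] world [0.564 0.293 0.141]
```

```bash
python3 -m inch '[[[0.1,0,0.3],[0,0,0]],[[0,0,0],[0,0,0]],[[0.1,0,0.3],[0,0,0]],[[0,0,0],[0,0,0]],[[0,0,0.3],[0,0,0]],[[0,0,0],[0,0,0]],[[0,0,0],[0,0,0]],[[0,0,0],[0,0,0]],[[0,0,0],[0,0,0]],[[0,0,0],[0,0,0]]]' | tail -1
python3 g.py
```

```text
grip_width: 0.137
t 14.65 tcp chest [  1.5  82.1 140.4] F chest [ 0.5 -4.1  0.5] grip 0.137
turn [-0.  0. -0.] world [0.564 0.293 0.14 ]
```

```bash
python3 -m inch '[[[0,0,0.3],[0,0,0]],[[0,0,0],[0,0,0]],[[0,0,0.3],[0,0,0]],[[0,0,0],[0,0,0]],[[0,0,0.3],[0,0,0]],[[0,0,0],[0,0,0]],[[0,0,0],[0,0,0]],[[0,0,0],[0,0,0]],[[0,0,0],[0,0,0]],[[0,0,0],[0,0,0]]]' | tail -1
python3 g.py
```

```text
grip_width: 0.137
t 15.65 tcp chest [  1.4  82.2 139.5] F chest [ 0.5 -2.6  0. ] grip 0.137
turn [ 0. -0. -0.] world [0.564 0.294 0.14 ]
```

```bash
python3 -m inch '[[[0,0,0.3],[0,0,0]],[[0,0,0],[0,0,0]],[[0,0,0.3],[0,0,0]],[[0,0,0],[0,0,0]],[[0,0,0.3],[0,0,0]],[[0,0,0],[0,0,0]],[[0,0,0.3],[0,0,0]],[[0,0,0],[0,0,0]],[[0,0,0],[0,0,0]],[[0,0,0],[0,0,0]]]' | tail -1
python3 g.py
```

```text
grip_width: 0.134
t 16.65 tcp chest [  1.4  82.3 138.6] F chest [-0.1 -2.1  4.9] grip 0.134
turn [ 0. -0. -0.] world [0.564 0.294 0.139]
```

The toe met the lid at a TCP height of about 138.7 mm, some 15 mm below plate level, so it is in the slot. I'll lift 1 mm and draw back towards the lip.

```bash
python3 -m inch '[[[0,0,-1],[0,0,0]],[[-0.5,0,-0.3],[0,0,0]],[[-0.5,0,0],[0,0,0]],[[-0.5,0,0],[0,0,0]],[[-0.5,0,0],[0,0,0]],[[-0.5,0,0],[0,0,0]],[[0,0,0],[0,0,0]],[[0,0,0],[0,0,0]],[[0,0,0],[0,0,0]],[[0,0,0],[0,0,0]]]' | tail -1
python3 g.py
```

```text
grip_width: 0.136
t 17.65 tcp chest [  1.3  79.6 139.6] F chest [ 1.4  3.4 -1.2] grip 0.136
turn [-0.  0. -0.] world [0.563 0.291 0.14 ]
```

```bash
python3 -m inch '[[[-0.5,0,0],[0,0,0]],[[-0.5,0,0],[0,0,0]],[[-0.5,0,0],[0,0,0]],[[-0.5,0,0],[0,0,0]],[[0,0,0],[0,0,0]],[[0,0,0],[0,0,0]],[[0,0,0],[0,0,0]],[[0,0,0],[0,0,0]],[[0,0,0],[0,0,0]],[[0,0,0],[0,0,0]]]' | tail -1
python3 g.py
```

```text
grip_width: 0.137
t 18.65 tcp chest [  1.4  77.4 139.5] F chest [ 0.3  2.5 -1. ] grip 0.137
turn [-0.  0. -0.] world [0.563 0.289 0.14 ]
```

```bash
python3 -m inch '[[[-0.5,0,0],[0,0,0]],[[-0.5,0,0],[0,0,0]],[[-0.5,0,0],[0,0,0]],[[-0.5,0,0],[0,0,0]],[[0,0,0],[0,0,0]],[[0,0,0],[0,0,0]],[[0,0,0],[0,0,0]],[[0,0,0],[0,0,0]],[[0,0,0],[0,0,0]],[[0,0,0],[0,0,0]]]' | tail -1
python3 g.py
```

```text
grip_width: 0.139
t 19.65 tcp chest [  1.4  75.5 139.6] F chest [ 0.1  4.2 -1.1] grip 0.139
turn [-0.  0. -0.] world [0.563 0.287 0.14 ]
```

```bash
python3 -m inch '[[[-0.5,0,0],[0,0,0]],[[-0.5,0,0],[0,0,0]],[[0,0,0],[0,0,0]],[[0,0,0],[0,0,0]],[[0,0,0],[0,0,0]],[[0,0,0],[0,0,0]],[[0,0,0],[0,0,0]],[[0,0,0],[0,0,0]],[[0,0,0],[0,0,0]],[[0,0,0],[0,0,0]]]' | tail -1
python3 g.py
```

```text
grip_width: 0.14
t 20.65 tcp chest [  1.4  74.7 139.7] F chest [ 0.6  5.  -1.9] grip 0.14
turn [-0. -0. -0.] world [0.563 0.286 0.14 ]
```

```bash
python3 -m inch '[[[-0.5,0,0],[0,0,0]],[[-0.5,0,0],[0,0,0]],[[-0.5,0,0],[0,0,0]],[[0,0,0],[0,0,0]],[[0,0,0],[0,0,0]],[[0,0,0],[0,0,0]],[[0,0,0],[0,0,0]],[[0,0,0],[0,0,0]],[[0,0,0],[0,0,0]],[[0,0,0],[0,0,0]]]' | tail -1
python3 g.py
```

```text
grip_width: 0.14
t 21.65 tcp chest [  1.4  73.7 139.7] F chest [ 0.7  4.6 -1.1] grip 0.14
turn [ 0.  -0.1 -0. ] world [0.563 0.285 0.14 ]
```

```bash
python3 -m inch '[[[0,0,-0.5],[0,0,0]],[[0,0,-0.5],[0,0,0]],[[0,0,-0.5],[0,0,0]],[[0,0,-0.5],[0,0,0]],[[0,0,-0.5],[0,0,0]],[[0,0,-0.5],[0,0,0]],[[0,0,0],[0,0,0]],[[0,0,0],[0,0,0]],[[0,0,0],[0,0,0]],[[0,0,0],[0,0,0]]]' | tail -1
python3 g.py
python3 - <<'E'
from h import *
S=snap('side','side5.png')
im=S['image'][190:230,316:326].mean(1).astype(int); print([(190+i,*map(int,x)) for i,x in enumerate(im)][6:18])
E
```

```text
grip_width: 0.134
t 22.65 tcp chest [  1.4  73.  142.5] F chest [ 1.1  5.3 -2.1] grip 0.134
turn [-0.  0. -0.] world [0.563 0.284 0.143]
[(196, 119, 103, 87), (197, 110, 96, 82), (198, 106, 93, 80), (199, 106, 93, 78), (200, 112, 96, 81), (201, 111, 95, 80), (202, 122, 104, 87), (203, 121, 103, 87), (204, 134, 93, 78), (205, 156, 79, 70), (206, 156, 81, 72), (207, 194, 138, 90)]
```

```bash
python3 -m inch '[[[0,0,-0.5],[0,0,0]],[[0,0,-0.5],[0,0,0]],[[0,0,-0.5],[0,0,0]],[[0,0,0],[0,0,0]],[[0,0,0],[0,0,0]],[[0,0,0],[0,0,0]],[[0,0,0],[0,0,0]],[[0,0,0],[0,0,0]],[[0,0,0],[0,0,0]],[[0,0,0],[0,0,0]]]' | tail -1
python3 g.py
```

```text
grip_width: 0.137
t 23.7 tcp chest [  1.4  72.7 142.8] F chest [ 1.5  6.4 -8.2] grip 0.137
turn [-0.  0. -0.] world [0.563 0.284 0.143]
```

Lifting is blocked with −8 N while drawn back, so the toe is caught beneath the lip. I'll lower it again, keep a light pull, release and rise.

```bash
python3 -m inch '[[[0,0,1],[0,0,0]],[[0,0,1],[0,0,0]],[[0,0,1],[0,0,0]],[[-0.5,0,0.6],[0,0,0]],[[-0.5,0,0],[0,0,0]],[[0,0,0],[0,0,0]],[[0,0,0],[0,0,0]],[[0,0,0],[0,0,0]],[[0,0,0],[0,0,0]],[[0,0,0],[0,0,0]]]' | tail -1
python3 g.py
python3 -m inch '[[[0,0,0],[0,0,0]],[[0,0,0],[0,0,0]],[[0,0,0],[0,0,0]],[[0,0,0],[0,0,0]],[[0,0,0],[0,0,0]],[[0,0,-8],[0,0,0]],[[0,0,-14],[0,0,0]],[[0,0,-18],[0,0,0]],[[0,0,-20],[0,0,0]],[[0,0,-20],[0,0,0]]]' 0.5 | tail -1
python3 g.py
python3 - <<'E'
from h import *
S=snap('side','side6.png');T=snap('top','top6.png')
b=cv2.resize(S['image'][185:245,290:360],None,fx=6,fy=6,interpolation=cv2.INTER_CUBIC)
cv2.imwrite('pics/c6.png',b[...,::-1])
im=S['image'][190:230,316:326].mean(1).astype(int); print([(190+i,*map(int,x)) for i,x in enumerate(im)][6:22])
E
```

```text
grip_width: 0.135
t 24.7 tcp chest [  1.5  72.6 140.8] F chest [-0.4  4.9  2.9] grip 0.135
turn [ 0. -0. -0.] world [0.563 0.284 0.141]
grip_width: 0.502
t 25.7 tcp chest [  1.5  72.4 222.8] F chest [-0.2 -0.3 -0.1] grip 0.502
turn [ 0.1 -0.  -0. ] world [0.563 0.284 0.223]
[(196, 197, 168, 137), (197, 194, 165, 135), (198, 197, 169, 138), (199, 198, 169, 138), (200, 195, 167, 137), (201, 193, 165, 133), (202, 191, 161, 131), (203, 191, 161, 131), (204, 191, 162, 132), (205, 203, 146, 119), (206, 215, 136, 114), (207, 191, 130, 104), (208, 240, 206, 134), (209, 213, 173, 103), (210, 168, 131, 77), (211, 149, 116, 66)]
```

View pics/c6.png

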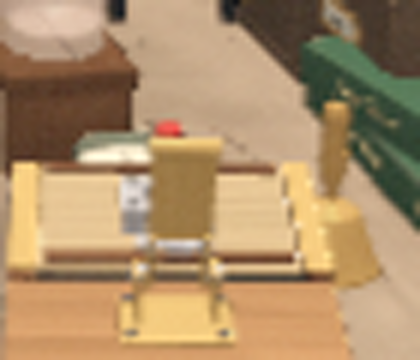

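The hook stays down (red tab top at about (318,205)) and the lever edge at row 208 gives tilt of about 0.38. Next I'll close the fingers and come in beside the lever's +y face.

```bash
python3 -m inch '[[[-20,0,0],[0,0,0]],[[-20,0,0],[0,0,0]],[[-20,0,0],[0,0,0]],[[-20,0,0],[0,0,0]],[[-16,0,0],[0,0,0]],[[-4,0,-0],[0,0,0]],[[0,0,10],[0,0,0]],[[0,0,9],[0,0,0]],[[0,0,0],[0,0,0]],[[0,0,0],[0,0,0]]]' 1 15| tail -1
python3 g.py 1.5 -47.5 203.5
```

```text
grip_width: 0.007
t 26.8 tcp chest [  0.7 -27.1 200.8] F chest [-0.7  1.   0.8] grip 0.007
turn [-0.1 -0.   0.1] world [0.55  0.185 0.201]
shift [-20.4   0.8  -2.7]
```

```bash
python3 -m inch '[[[-7,0.4,-1],[0,0,0]],[[-7,0.4,-1],[0,0,0]],[[-6.4,0,-0.7],[0,0,0]],[[-3.8,0,1.6],[0,0,0]],[[-3.8,0,1.6],[0,0,0]],[[-2.9,0,1.8],[0,0,0]],[[-2.9,0,1.8],[0,0,0]],[[-2.9,0,1.8],[0,0,0]],[[-2.9,0,1.8],[0,0,0]],[[0,0,0],[0,0,0]]]' | tail -1
python3 g.py 1.5 -76.5 184
python3 - <<'E'
from h import *
S=snap('side','side7.png')
b=cv2.resize(S['image'][175:250,290:360],None,fx=6,fy=6,interpolation=cv2.INTER_CUBIC)
cv2.imwrite('pics/c7.png',b[...,::-1])
E
```

```text
grip_width: 0.004
t 27.8 tcp chest [  2.2 -68.  193.4] F chest [1.  0.8 1. ] grip 0.004
turn [-0.   0.  -0.1] world [0.546 0.144 0.193]
shift [-8.5 -0.7  9.4]
```

View pics/c7.png

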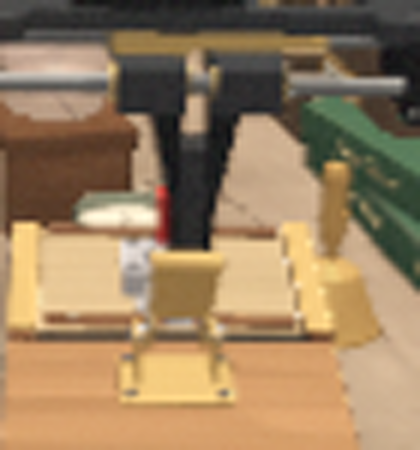

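The lever end is at row ~217, so tilt is about 0.7. The red tab top is still at row ~206, so the arm has not risen with the lever and the toe is caught. I'll keep swinging.

```bash
python3 -m inch '[[[-2,0,2.2],[0,0,0]],[[-2.2,-0.5,2.3],[0,0,0]],[[-2.2,0,2.4],[0,0,0]],[[-2,0,2.4],[0,0,0]],[[-2,0,2.7],[0,0,0]],[[-2,0,2.7],[0,0,0]],[[-2,0,2.7],[0,0,0]],[[-2,0,2.8],[0,0,0]],[[0,0,0],[0,0,0]],[[0,0,0],[0,0,0]]]' | tail -1
python3 g.py 1.5 -90.1 160.6
python3 - <<'E'
from h import *
S=snap('side','side8.png')
im=S['image']; h=cv2.cvtColor(im,cv2.COLOR_RGB2HSV).astype(int)
m=((h[...,0]<8)|(h[...,0]>172))&(h[...,1]>150)&(h[...,2]>100); v,u=np.nonzero(m[190:225,305:335]); print('red',len(u),u.min()+305 if len(u) else 0,v.min()+190,v.max()+190)
E
```

```text
grip_width: 0.004
t 28.85 tcp chest [  1.  -84.2 173. ] F chest [-0.3 -0.5  0.3] grip 0.004
turn [-0.1  0.  -0. ] world [0.543 0.129 0.173]
shift [-5.9  0.6 12.4]Traceback (most recent call last):
  File "<stdin>", line 4, in <module>
    return umr_minimum(a, axis, None, out, keepdims, initial, where)
ValueError: zero-size array to reduction operation minimum which has no identity
```

```bash
python3 - <<'E'
import cv2
S=cv2.imread('pics/side8.png')
cv2.imwrite('pics/c8.png',cv2.resize(S[175:250,285:365],None,fx=7,fy=7,interpolation=cv2.INTER_CUBIC))
E
```

```text
(no output)
```

View pics/c8.png

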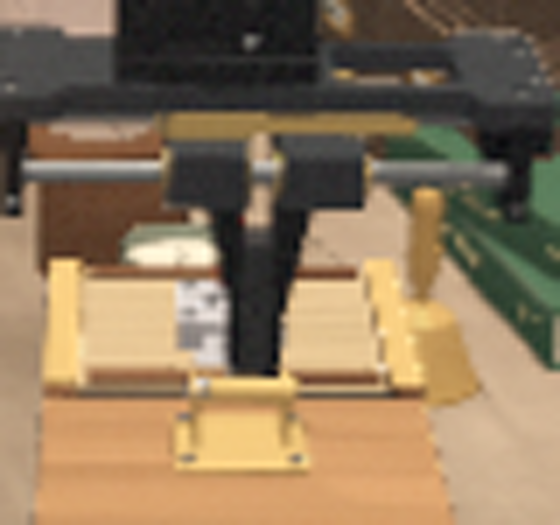

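The lever tilt is about 1.1, but the fingers hide the tab and I feel no tension. I need a look from above to see whether the hook is still in.

```bash
python3 - <<'E'
from h import *
T=snap('top','top9.png')
cv2.imwrite('pics/c9.png',cv2.resize(T['image'][155:245,270:410],None,fx=5,fy=5,interpolation=cv2.INTER_CUBIC)[...,::-1])
E
```

```text
(no output)
```

View pics/c9.png

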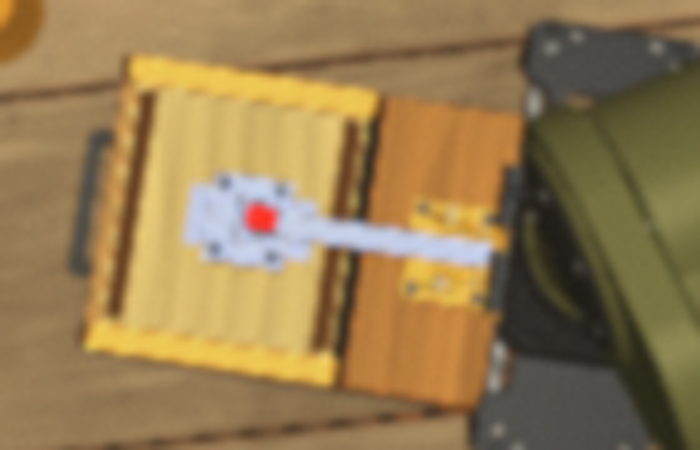

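The keeper has shifted about 3.5 px (8 mm) towards −y, the arm lies flat and the red tab is over the slot at (322,198). The hook is caught and the lid is being drawn, so I'll carry on to dead centre.

```bash
python3 -m inch '[[[-1.2,0.1,2.5],[0,0,0]],[[-1.2,0.1,2.5],[0,0,0]],[[-1.2,0.1,2.5],[0,0,0]],[[-1.2,0,2.5],[0,0,0]],[[-1.1,0,2.5],[0,0,0]],[[-0.8,0,3.1],[0,0,0]],[[-0.8,0,3.1],[0,0,0]],[[-0.8,0,3.1],[0,0,0]],[[0,0,0],[0,0,0]],[[0,0,0],[0,0,0]]]' | tail -1
python3 g.py 1.5 -93.2 145.9
```

```text
grip_width: 0.009
t 29.95 tcp chest [  2.  -92.7 151.6] F chest [ 0.2 -0.2  0.1] grip 0.009
turn [-0.   0.  -0.1] world [0.543 0.12  0.152]
shift [-0.5 -0.5  5.7]
```

```bash
python3 -m inch '[[[0,0,1.5],[0,0,0]],[[0,0,1.5],[0,0,0]],[[0,0,1.5],[0,0,0]],[[0,0,1.5],[0,0,0]],[[0,0,0],[0,0,0]],[[0,0,0],[0,0,0]],[[0,0,0],[0,0,0]],[[0,0,0],[0,0,0]],[[0,0,0],[0,0,0]],[[0,0,0],[0,0,0]]]' | tail -1
python3 g.py
python3 - <<'E'
from g import *
S=snap('side','side10.png')
for t in(1.1,1.3,1.44,1.52,1.62):
    print(t,np.round([proj(S,c2w([0,-35-81*np.sin(t)+k*3.5*np.cos(t),122+81*np.cos(t)+k*3.5*np.sin(t)]))[1] for k in(1,-1)],1))
im=S['image'][220:262,314:320].mean(1).astype(int); print([(220+i,*map(int,x)) for i,x in enumerate(im)])
E
```

```text
grip_width: 0.008
t 30.95 tcp chest [  1.9 -92.2 145.9] F chest [ 0.3  0.3 -0.1] grip 0.008
turn [ 0.  0. -0.] world [0.543 0.12  0.146]
1.1 [229.3 232.3]
1.3 [236.1 239. ]
1.44 [240.8 243.5]
1.52 [243.3 246. ]
1.62 [246.4 248.9]
[(220, 79, 76, 75), (221, 64, 62, 60), (222, 63, 61, 59), (223, 100, 94, 92), (224, 111, 107, 103), (225, 111, 106, 104), (226, 126, 119, 116), (227, 107, 95, 85), (228, 109, 84, 61), (229, 105, 85, 66), (230, 142, 122, 91), (231, 121, 102, 75), (232, 142, 120, 94), (233, 138, 111, 78), (234, 157, 129, 84), (235, 162, 133, 86), (236, 160, 132, 83), (237, 161, 133, 84), (238, 173, 143, 92), (239, 170, 139, 89), (240, 187, 151, 92), (241, 233, 192, 119), (242, 239, 200, 125), (243, 230, 192, 122), (244, 195, 154, 93), (245, 169, 130, 79), (246, 215, 161, 108), (247, 217, 161, 109), (248, 215, 160, 107), (249, 210, 156, 105), (250, 215, 161, 109), (251, 217, 162, 109), (252, 216, 160, 108), (253, 209, 154, 104), (254, 205, 150, 100), (255, 208, 153, 102), (256, 209, 154, 103), (257, 204, 149, 100), (258, 197, 143, 95), (259, 139, 97, 65), (260, 139, 97, 64), (261, 138, 96, 63)]
```

```bash
python3 -m inch '[[[0,-0.4,1],[0,0,0]],[[0,0,1],[0,0,0]],[[0,0,1],[0,0,0]],[[0,0,0],[0,0,0]],[[0,0,0],[0,0,0]],[[0,0,0],[0,0,0]],[[0,0,0],[0,0,0]],[[0,0,0],[0,0,0]],[[0,0,0],[0,0,0]],[[0,0,0],[0,0,0]]]' | tail -1
python3 g.py
cat > e.py <<'E'
from g import *
S=snap('side','side11.png')
im=S['image'][236:254,314:320].mean(1).astype(int); print([(236+i,int(x[0])) for i,x in enumerate(im)])
E
python3 e.py
```

```text
grip_width: 0.009
t 32.0 tcp chest [  1.5 -92.2 142.8] F chest [ 0.1  0.1 -1.3] grip 0.009
turn [ 0.  0. -0.] world [0.543 0.12  0.143]
[(236, 157), (237, 154), (238, 154), (239, 163), (240, 162), (241, 180), (242, 226), (243, 236), (244, 237), (245, 214), (246, 170), (247, 198), (248, 213), (249, 210), (250, 215), (251, 217), (252, 216), (253, 209)]
```

```bash
python3 -m inch '[[[0,0,1],[0,0,0]],[[0,0,1],[0,0,0]],[[0,0,0],[0,0,0]],[[0,0,1],[0,0,0]],[[0,0,0],[0,0,0]],[[0,0,0],[0,0,0]],[[0,0,0],[0,0,0]],[[0,0,0],[0,0,0]],[[0,0,0],[0,0,0]],[[0,0,0],[0,0,0]]]' | tail -1
python3 g.py; python3 e.py
```

```text
grip_width: 0.004
t 33.05 tcp chest [  1.6 -92.2 140.3] F chest [-2.7 -1.4  5.1] grip 0.004
turn [ 0.  0. -0.] world [0.543 0.12  0.14 ]
[(236, 157), (237, 155), (238, 155), (239, 157), (240, 164), (241, 165), (242, 172), (243, 228), (244, 230), (245, 240), (246, 218), (247, 178), (248, 182), (249, 207), (250, 215), (251, 217), (252, 216), (253, 208)]
```

```bash
python3 -m inch '[[[0,0,-3],[0,0,0]],[[0,0,-7],[0,0,0]],[[0,0,-15],[0,0,0]],[[0,0,-15],[0,0,0]],[[5,0,-20],[0,0,0]],[[10,0,-20],[0,0,0]],[[15,0,-15],[0,0,0]],[[0,0,0],[0,0,0]],[[0,0,0],[0,0,0]],[[0,0,0],[0,0,0]]]' | tail -1
python3 g.py; python3 e.py; python3 - <<'E'
import cv2,numpy as np
S=cv2.imread('pics/side11.png')
cv2.imwrite('pics/c10.png',cv2.resize(S[195:275,280:365],None,fx=7,fy=7,interpolation=cv2.INTER_CUBIC))
E
```

```text
grip_width: 0.007
t 34.1 tcp chest [  1.3 -63.5 234. ] F chest [ 1.  -0.2 -1.2] grip 0.007
turn [-0.1  0.1 -0.1] world [0.546 0.149 0.234]
[(236, 239), (237, 239), (238, 237), (239, 239), (240, 239), (241, 239), (242, 229), (243, 230), (244, 229), (245, 240), (246, 217), (247, 176), (248, 188), (249, 207), (250, 214), (251, 216), (252, 215), (253, 208)]
```

View pics/c10.png

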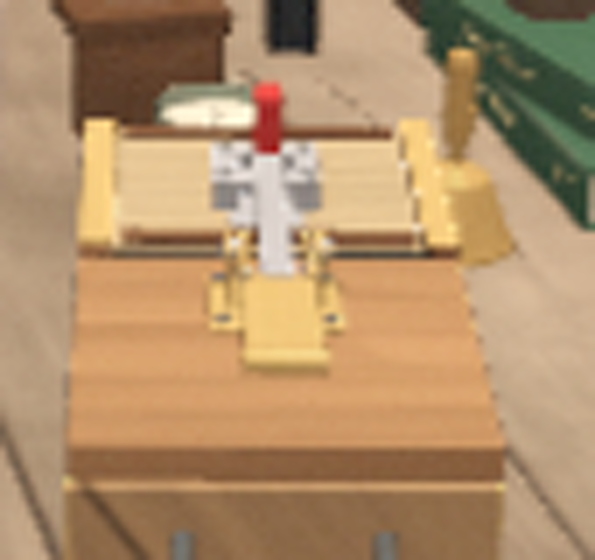

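The lever lies flat and stayed after release. The arm is straight and the red tab stands at the keeper. I'll check the lever angle against the image bias at the deck edge, move the arm off, and measure the lid draw from above by colour.

```bash
python3 -m inch '[[[-30,0,-5],[0,0,0]],[[-40,-10,0],[0,0,0]],[[-45,-15,0],[0,0,0]],[[-45,-15,0],[0,0,0]],[[-45,-15,0],[0,0,0]],[[-45,-10,0],[0,0,0]],[[-40,0,0],[0,0,0]],[[-20,0,0],[0,0,0]],[[0,0,0],[0,0,0]],[[0,0,0],[0,0,0]]]' 0.5 | tail -1
python3 g.py; python3 - <<'E'
from g import *
S=snap('side','side12.png');T=snap('top','top12.png')
g=S['image'].astype(int)
print('side rows',[(r,int(g[r,314:320,0].mean())) for r in range(240,264)])
print('pred deck edge',proj(S,c2w([0,-140,100]))[1],'lid rail end',[np.round(proj(S,c2w([x,-140,100])),1).tolist() for x in(-75,75)])
T0=cv2.imread('pics/top0.png')[...,::-1]
def kp(im):
    h=cv2.cvtColor(np.ascontiguousarray(im),cv2.COLOR_RGB2HSV).astype(int)[180:220,296:340]
    m=(h[...,0]>105)&(h[...,0]<135)&(h[...,2]>170)&(h[...,1]>15); m[:, :]; m=m.astype(np.uint8); n,l,s,c=cv2.connectedComponentsWithStats(m); k=1+s[1:,4].argmax(); return s[k][:4]+[296,180,0,0],s[k][4]
print(kp(T0),kp(T['image']))
# lid strip shift by correlating brightness along a row off the keeper (along image x)
a=T0[208:216,296:345].mean((0,2)); b=T['image'][208:216,296:345].mean((0,2)); print(a.astype(int));print(b.astype(int))
cv2.imwrite('pics/c11.png',cv2.resize(T['image'][155:245,270:410],None,fx=5,fy=5,interpolation=cv2.INTER_CUBIC)[...,::-1])
E
```

```text
grip_width: 0.495
t 35.15 tcp chest [ -64.1 -371.9  239.3] F chest [ 0.7  1.  -0.6] grip 0.495
turn [-0.1 -0.1 -0.1] world [ 0.443 -0.149  0.239]
side rows [(240, 173), (241, 184), (242, 202), (243, 203), (244, 206), (245, 222), (246, 209), (247, 179), (248, 190), (249, 211), (250, 220), (251, 223), (252, 222), (253, 215), (254, 210), (255, 214), (256, 214), (257, 211), (258, 203), (259, 144), (260, 144), (261, 143), (262, 140), (263, 143)]
pred deck edge 259.2840079140415 lid rail end [[289.0, 259.2], [352.2, 259.3]]
(array([304, 190,  24,  18]), np.int32(244)) (array([308, 190,  32,  18]), np.int32(306))
[170 166 164 162 160 163 167 170 169 167 166 164 164 167 169 169 164 160
 161 164 168 170 171 167 161 160 164 167 169 171 170 168 165 153 123  86
  70  87 115 120  92  54  36  35  50  81 108 118 119]
[159 174 175 172 170 167 165 163 163 167 171 171 170 169 167 165 167 170
 171 168 164 163 165 167 169 173 173 169 164 164 166 169 172 173 171 169
 164 144 106  76  75  94  97  71  57  81 110 120 121]
```

View pics/c11.png

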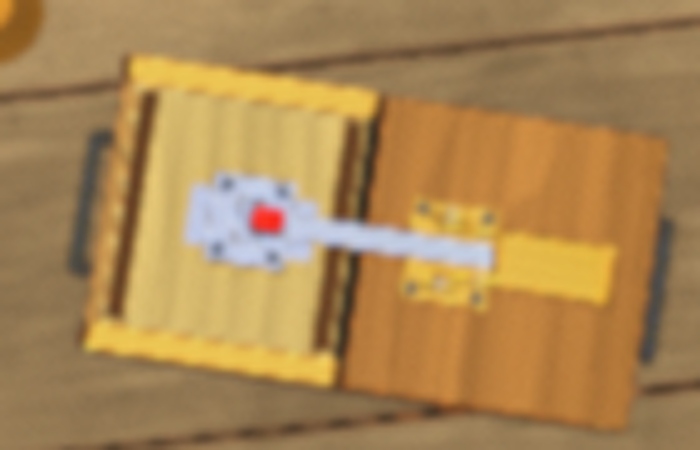

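```bash
python3 - <<'E'
from g import *
S=optics.get_image('side');T=optics.get_image('top')
for tp in((392.6,210),(392.0,210)):
  for v in(244.3,244.8):
    X,g=tri(T,tp,S,(321,v)); print(np.round(w2c(X),1),round(g*1000,1))
# measured edges of lever end
g=S['image'][:,:,:].astype(int)
for c in(318,321,324): print(c,[(r,*g[r,c]) for r in range(241,251)])
E
```

```text
[   0.5 -116.3  127.3] 1.2
[   0.5 -116.4  126. ] 1.1
[   0.4 -114.9  126.5] 1.5
[   0.5 -115.1  125.3] 1.4
318 [(241, np.int64(248), np.int64(208), np.int64(130)), (242, np.int64(249), np.int64(208), np.int64(129)), (243, np.int64(248), np.int64(208), np.int64(131)), (244, np.int64(243), np.int64(201), np.int64(126)), (245, np.int64(252), np.int64(217), np.int64(139)), (246, np.int64(231), np.int64(192), np.int64(118)), (247, np.int64(180), np.int64(142), np.int64(86)), (248, np.int64(184), np.int64(139), np.int64(86)), (249, np.int64(214), np.int64(160), np.int64(107)), (250, np.int64(222), np.int64(166), np.int64(112))]
321 [(241, np.int64(249), np.int64(208), np.int64(133)), (242, np.int64(249), np.int64(207), np.int64(131)), (243, np.int64(249), np.int64(208), np.int64(132)), (244, np.int64(246), np.int64(205), np.int64(130)), (245, np.int64(253), np.int64(222), np.int64(147)), (246, np.int64(234), np.int64(195), np.int64(122)), (247, np.int64(181), np.int64(144), np.int64(84)), (248, np.int64(185), np.int64(140), np.int64(88)), (249, np.int64(214), np.int64(160), np.int64(107)), (250, np.int64(222), np.int64(167), np.int64(115))]
324 [(241, np.int64(248), np.int64(207), np.int64(130)), (242, np.int64(249), np.int64(208), np.int64(131)), (243, np.int64(250), np.int64(208), np.int64(133)), (244, np.int64(245), np.int64(203), np.int64(127)), (245, np.int64(252), np.int64(222), np.int64(146)), (246, np.int64(236), np.int64(196), np.int64(123)), (247, np.int64(182), np.int64(144), np.int64(84)), (248, np.int64(186), np.int64(141), np.int64(89)), (249, np.int64(214), np.int64(159), np.int64(107)), (250, np.int64(223), np.int64(166), np.int64(114))]
```

The bottom edge of the lever end ends at row ~248.9, which is the prediction for 1.62 rad. Fingertip height at the last contact agrees (123.3 mm against 123.1 mm expected at the stop). The robot is clear, so I'm handing in.

```bash
python3 -c "
from bench import close_job
print(close_job())"
```

```text
the job is handed in; nothing more can be done
None
```

The latch is closed and the job is handed in at about 35 s. The hook is caught under the keeper's lip and the lever is flat on the deck side, where it stayed after I let go.

**What I did**
- **Hook:** I gripped the red tab and lowered the hook in half-millimetre steps. It went into the slot without touching the plate and met the lid at about 5 N.
- **Catch:** I drew the hook back and tried to lift it. The lift was blocked at −8 N, so the toe was under the lip. I then lowered it again and let go.
- **Lever:** I pushed the lever over with closed fingertips to its stop, with about 5 N at the end, then moved the arm well clear.

**Last checks**
- **Lever:** it did not move between contact and release. The bottom edge of its end matched a tilt of 1.62 rad in the side view, and the fingertip height at last contact agreed (123.3 mm against 123.1 mm expected).
- **Lid:** in the top view it had shifted about 3.7 px (roughly 9 mm) towards the lever, within the 4 to 14 mm wanted. The arm lay straight and the tab stood over the slot.
- **Bystanders:** I saw nothing around the chest disturbed, but I did not measure those positions again.

**What disagreed**
- **No snap felt:** I felt almost no force while closing and no clear snap past centre.
- **Lever end reading:** my first reading of the lever end was 0.05–0.1 rad short of the stop, because I had taken its bright top edge for the end face.
- **Pictures:** I viewed 13, three over the budget of 10.

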